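Unlatch the ball hitch and hold its tongue raised

ROBOT

A 7-joint arm with a two-finger parallel gripper is mounted at the origin on a cart in front of the work surface, level with it; the furniture and walls round the work are solid. World frame = base frame: x ahead of the robot, y to its left, z up, the work surface at z = 0. Lengths are in m, angles in rad, forces in N, time in s.
With the tool pointing down it reaches from about 0.4 to 0.85 m from the base axis. Payload 10.4 kg.
Tool frame: the origin (TCP) lies at the very end of the fingers, on their centre line; the grasp point (between the pads) lies 19 mm behind it (manip.pinch_z is the distance from the TCP to the grasp point, in m); z points along the fingers, y is the line along which they close (so a half turn about z gives the same grasp; the last joint's range is limited). The gripper opens to 85 mm and grips with 20 to 120 N. Pads are 22 mm wide; open, the fingers measure 114 mm over their backs; the gripper's body (76 mm by 85 mm) begins 54 mm behind the grasp point. The pads swing forward as they close: fully open they stand 13 mm farther back than shut.
Start: joints at [0.689, 0.332, -0.065, 1.46, 0.022, 1.35, -0.088], TCP at [0.473, -0.408, 0.206] pointing down, gripper open.
Joint ranges: [-2.6, 2.6], [-0.5, 2.12], [-1.47, 1.34], [0.16, 2.42], [-1.27, 4.41], [0.06, 2.06], [-2.6, 2.6]. Speed limits (rad/s): [2.22, 2.22, 2.79, 2.79, 3.14, 3.14, 3.14].

INTERFACE

Orientations are given as a unit quaternion [x, y, z, w].
In Python, from workcell import manip gives the robot as it stands. The module is installed in compiled form; this text tells all that it offers.
- The arm moves only by the shell command python3 -m creep 'ROWS' [OPENING] [FORCE]. ROWS is a JSON object of lists of equal length, an entry for each row: "slide": the shift along the tool's x, y, z in m, a list of three; "twist": the turn about the tool's z in degrees. A call has 1 to 8 rows; each row shifts and turns the commanded pose from where the row before left it, along the tool's axes as they then stand; what a row does not reach is not made up. A row lasts 1/8 s, in which the tool goes at most 62.5 mm and 10.7 degrees, less where a joint would pass 70% of its speed; a pose out of reach is approached as far as the arm can. A call with a gripper value outside its range is refused whole. OPENING is the opening in per cent of the stroke, from 0 (shut) to 100 (fully open), set as the call begins (- or left out, the last holds). The fingers move at their own pace and stop on an object; FORCE is the grip in N (left out, the last holds). Time passes only in rows, so rows that do not move let the fingers close. It gives the time, the measured TCP pose, the force, the opening and the grip force at its end, in the units of the state.
- manip.get_obs(): the state, without advancing time (a new reading comes with each control period).
- manip.camera(name): name is "scene" or "top" or "wrist"; returns (picture, depth): 480x640x3 uint8, blue, green, red; 480x640 float32, m along the optical axis (not along the pixel's ray), 0 where there is no reading.
- manip.camera_params(name): a dict with "intrinsics" (3x3 intrinsics, pixels), "R" (3x3) and "t" (3): a world point X has camera coordinates R X + t. Camera axes: x right, y down, z forward; pixel columns grow to the right and rows downward; lengths in m; the calibration is good to about 2 mm. A picture is of the moment at which its call begins: read the wrist's pose just before it. camera_params takes no time and is no camera call; for the wrist camera it gives the pose at the moment of the call.
- manip.hand_in(): hands the job in; it is judged then, once.
The state is a dict: "clock": time; "joint_pos": joint angles; "joint_velocities": joint speeds; "tau": joint torques, N m; "position": TCP position; "ee_rot": TCP orientation; "ft_force": force on the tool from outside, world axes, zero at the start; "torque": the same for the moment, N m; "grip_width": opening from 0.0 (shut) to 1.0 (fully open); "grasp_force": force on a finger pad.
Only numpy, scipy, OpenCV 4.12 (cv2) and the standard library are available. Lean on these libraries where they do the work, as an engineer would, in place of code of your own. Each camera call takes 0.05 s, during which the arm holds its last target. There are 200 camera calls.

TASK

Free the hinged tongue of the small ball hitch so that its ball can be wiped: pull the round latch grip sideways against its spring, towards the side where the latch's steel arm hangs down, and with it pulled lift the tongue off the ball. Swing the tongue up until it stands about 30 degrees above level and finish while still gripping the latch grip, holding the tongue raised and still; leave the dish and the vial beside the hitch undisturbed.

Things in the scene. Friction and masses are not known exactly. Their poses are not given: they have to be found in the camera images.
- hitch: Ball hitch, fixed to the table: aluminium base plate 270 x 90 x 10 mm, origin at the centre of its underside. Its x axis runs level from the pivot bracket (end near the robot, x = -100 mm) to the ball mount (far end, x = +85 mm), y to the left of that, z up. A grey hinged bar, the tongue, 26 mm wide, ends in a coupler (50 x 48 mm box, roof 72 mm above the table) over the ball.
- pivot (a point): Middle of the tongue's hinge axis, 55 mm above the table; the axis is level, along the hitch's y axis.
- ball_centre (a point): Centre of the fixed steel ball, 25 mm in diameter, 52 mm above the table, hidden in the coupler while the tongue is down. Pivot to ball is 185 mm.
- latch_grip: Black upright disc on the coupler, 34 mm in diameter, 14 mm thick along the hitch's y axis: grip it from above across its flat faces. Origin at the disc's centre, at the start 185 mm beyond the pivot along the hitch's x and 108 mm above the table; the flat latch slide under it is 79 mm above the table. It slides with the latch and tilts with the tongue about the hitch's y axis.
- latch (a joint): How far the latch is pulled, m, towards the hitch's +y (the side of its steel arm, whose claw hooks under the ball's collar): 0 home, locked; 0.014 its stop. The spring resists with 4 N, rising to 9 N, and pulls it back. Beyond 0.006 the claw is clear; keep it pulled (0.008 or more is safe) until the tongue is above 0.25 rad, after which it may spring home.
- tongue (a joint): Angle of the tongue, rad: 0 down on the ball, growing as its far end swings up about the pivot, stop at 0.85. It weighs about 0.5 kg in all and falls back when let go. 30 degrees is 0.52.
- petri_small: Shallow clear dish, 44 mm across, 13 mm high, standing loose to the left of the hitch (its +y side); origin at its underside.
- dye_vial: Brown vial with a black cap, 27 mm across, 62 mm high, standing loose to the right of the hitch (its -y side); origin at its underside.

How it is judged:
On the way, in this order (a step that is already met when the one before it is completed fails the run):
1. the latch is pulled at least 8 mm sideways with the tongue still down on the ball (value of joint latch above 0.008 m and value of joint tongue below 0.05 rad and contact force between the fingers and latch_grip above 0.5 N), for 0.1 s.
2. the tongue is lifted off the ball to more than 22 degrees (value of joint tongue above 0.384 rad), for 0.2 s.
At the end, for the whole second after the job is handed in: The tongue stands still (slower than 0.06 rad/s) between 22 and 39 degrees above level, and the fingers still hold the latch grip (contact force over 1 N) (value of joint tongue between 0.384 and 0.68 rad and velocity of joint tongue between -0.06 and 0.06 rad/s and contact force between the fingers and latch_grip above 1 N); the arm keeps its last pose, push and grip.
It fails at once if the dish is moved more than 20 mm (distance of petri_small from where it was at the start of the episode above 0.02 m).
It fails at once if the vial is moved more than 20 mm or tipped (distance of dye_vial from where it was at the start of the episode above 0.02 m or angle between dye_vial's own z axis and vertical above 0.4 rad).
It also fails if it takes over 42 s, if anything falls off the work surface, if the arm or the gripper's body presses on something with over 40 N, if the wrist force passes 120 N, or if a joint passes its speed limit or range.

## Working session

There is one attempt and no reset: what is moved stays moved. The work goes in short steps, Python scripts to look and compute and a shell command to move; the robot and the scene stay as the last step left them, time stands still between calls to the robot, and variables do not carry over. Pictures are saved under pics/ and viewed, at most 10 in all, crops included, and the job is handed in when it is done.

```bash
mkdir -p pics; cat > h.py <<'E'
import numpy as np,cv2
from workcell import manip
from scipy.spatial.transform import Rotation as Ro
def world(cam,d,px):
    p=manip.camera_params(cam);K=np.array(p["intrinsics"]);R=np.array(p["R"]);t=np.array(p["t"])
    out=[]
    for u,v in px:
        z=d[v,u];c=np.linalg.inv(K)@[u,v,1]*z;out.append(R.T@(c-t))
    return np.array(out)
E
python3 - <<'E'
from h import *
for n in("scene","top"):
    p,d=manip.camera(n);cv2.imwrite(f"pics/{n}.png",p);np.save(f"pics/{n}.npy",d)
o=manip.get_obs();print(o["clock"],o["position"],Ro.from_quat(o["ee_rot"]).as_matrix().round(3))
E
```

```text
0.1 [ 0.47287623 -0.40811382  0.2055024 ] [[ 0.653  0.757 -0.001]
 [ 0.757 -0.653  0.001]
 [-0.    -0.001 -1.   ]]
```

View pics/top.png

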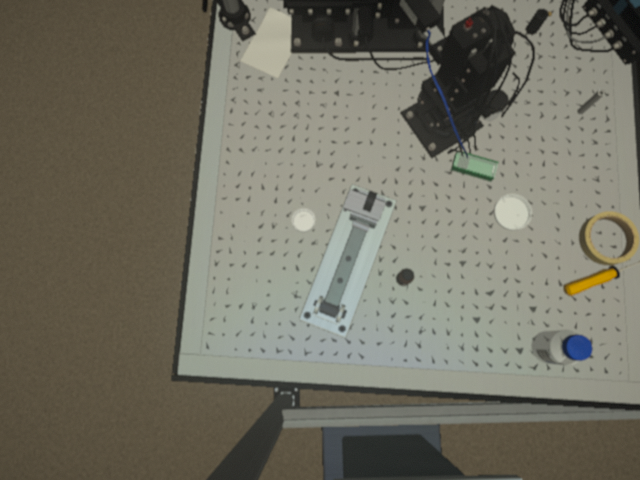

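View pics/scene.png

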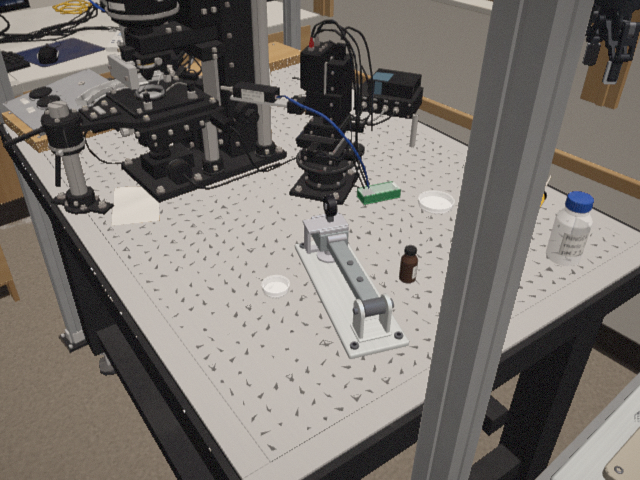

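The top view shows the plate's corners at about (354,186), (396,203), (345,335) and (302,318). The grip is near (370,201), the dish at (303,219) and the vial at (405,277).

```bash
python3 - <<'E'
from h import *
d=np.load("pics/top.npy")
px=[(370,198),(371,203),(369,206),(330,309),(358,235),(337,288),(303,219),(405,277),(354,190),(393,205),(344,331),(305,317)]
print(world("top",d,px).round(3))
p=cv2.imread("pics/top.png")[170:350,280:430];cv2.imwrite("pics/topc.png",cv2.resize(p,None,fx=3.3,fy=3.3,interpolation=2))
E
```

```text
[[0.609 0.086 0.121]
 [0.6   0.085 0.123]
 [0.596 0.089 0.121]
 [0.436 0.156 0.065]
 [0.561 0.104 0.064]
 [0.471 0.143 0.061]
 [0.605 0.199 0.013]
 [0.486 0.028 0.062]
 [0.656 0.104 0.017]
 [0.627 0.033 0.008]
 [0.4   0.132 0.017]
 [0.426 0.2   0.015]]
```

View pics/topc.png

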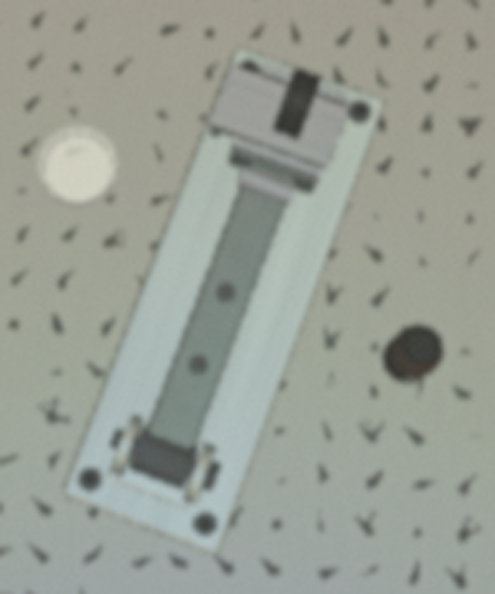

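The enlarged crop shows the plate corners at full-frame (352,187), (395,201), (345,337) and (300.6,318.5). The disc is centred at about (370,201), with its long axis along the hitch.

```bash
cat >> h.py <<'E'
def ray(cam,px,z,p=None):
    p=p or manip.camera_params(cam);K=np.array(p["intrinsics"]);R=np.array(p["R"]);t=np.array(p["t"])
    c=-R.T@t;r=(R.T@np.linalg.inv(K)@[*px,1]);return c+r*(z-c[2])/r[2]
E
python3 - <<'E'
from h import *
C=[ray("top",q,.01)[:2] for q in [(352.1,186.7),(395.2,201.2),(345.2,336.7),(300.6,318.5)]]
c=np.mean(C,0);x=(C[0]+C[1]-C[2]-C[3]);yaw=np.arctan2(x[1],x[0]);u=x/np.linalg.norm(x)
print(c,np.degrees(yaw),np.linalg.norm(C[0]-C[3]),np.linalg.norm(C[0]-C[1]))
print("pivot",c-.1*u,"disc pred",c+.085*u,"disc",ray("top",(370,201),.12))
o=manip.get_obs();print(manip.pinch_z,o["grip_width"],o["joint_pos"])
g=c+.085*u;R=Ro.from_quat(o["ee_rot"]).as_matrix()
# tool y must lie along hitch y; angle of tool y
print("tool x yaw",np.degrees(np.arctan2(R[1,0],R[0,0])))
print("shift in tool now",R.T@(np.array([*g,.2])-o["position"]))
E
```

```text
[0.52814166 0.11821899] -22.675924935939403 0.26071145058103506 0.08397348998586916
pivot [0.43587164 0.15677082] disc pred [0.60657117 0.08544992] disc [0.60462682 0.08652365 0.12      ]
0.0187 1.0048686403111573 [ 0.68936781  0.33280574 -0.06467657  1.46084666  0.02163721  1.34990952
 -0.08851305]
tool x yaw 49.20679301349106
shift in tool now [ 0.46101114 -0.22123655  0.00573638]
```

```bash
python3 -m creep '{"slide":[[0.045,-0.0255,0],[0.045,-0.0255,0],[0.045,-0.0255,0],[0.045,-0.0255,0],[0.045,-0.0255,0],[0.045,-0.0255,0],[0.045,-0.0255,0],[0.045,-0.0255,0]],"twist":[0,0,0,0,0,0,0,0]}' 100 40
python3 -m creep '{"slide":[[0,0,0],[0,0,0],[0,0,0],[0,0,0],[0,0,0],[0,0,0],[0,0,0],[0,0,0]],"twist":[9,9,9,9,9,9,9,9]}'
python3 - <<'E'
from h import *
o=manip.get_obs();R=Ro.from_quat(o["ee_rot"]).as_matrix()
print(np.degrees(np.arctan2(R[1,0],R[0,0])),o["position"],o["joint_pos"],R.T@([.606,.0855,.2]-o["position"]))
E
```

```text
clock: 1.1
position: [0.5539, -0.001, 0.206]
ee_rot: [0.909, 0.416, -0.0, 0.0]
ft_force: [0.6, 0.6, -0.6]
grip_width: 1.0
grasp_force: 0.0
clock: 2.1
position: [0.5537, -0.0025, 0.2058]
ee_rot: [0.98, -0.2, -0.0, 0.0]
ft_force: [-0.6, 0.3, -0.7]
grip_width: 1.005
grasp_force: 0.0
-23.09152329172089 [ 0.55370211 -0.00254208  0.20583354] [ 0.12537835  0.18795938 -0.23076841  1.6434478   0.04415271  1.31598853
 -2.08644974] [ 0.01358118 -0.10150121  0.00579332]
```

```bash
python3 -m creep '{"slide":[[0.004,-0.034,0],[0.005,-0.034,0],[0.005,-0.034,0],[0,0,0]],"twist":[0,0,0,0.4]}'
python3 - <<'E'
from h import *
o=manip.get_obs();P=manip.camera_params("wrist");p,d=manip.camera("wrist");cv2.imwrite("pics/w1.png",p);np.save("pics/w1.npy",d)
import pickle;pickle.dump(P,open("w1.pkl","wb"));print(o["position"])
E
```

```text
clock: 2.6
position: [0.6063, 0.0891, 0.2053]
ee_rot: [0.98, -0.199, -0.001, -0.0]
ft_force: [-0.1, -0.1, -0.0]
grip_width: 1.002
grasp_force: 0.0
[0.60631951 0.08913342 0.20526734]
```

View pics/w1.png

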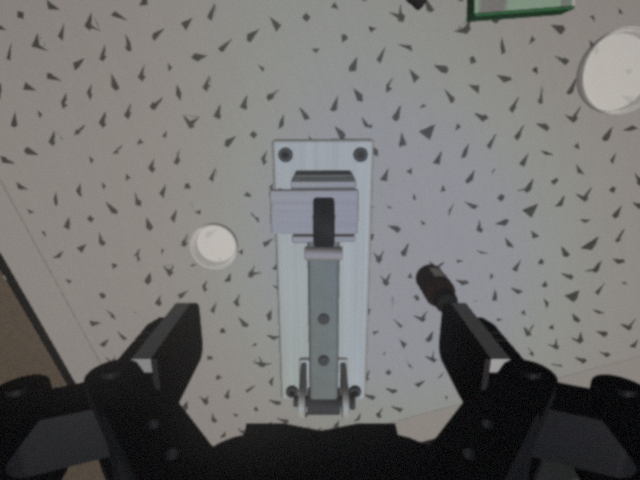

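The wrist view shows the disc at (324,222), columns 314 to 334, almost aligned with the tool. The fingers are at columns 200 and 440.

```bash
python3 - <<'E'
from h import *
import pickle;P=pickle.load(open("w1.pkl","rb"));d=np.load("pics/w1.npy")
print([float(d[v,324]) for v in range(198,248,6)])
K=np.array(P["intrinsics"]);R=np.array(P["R"]);t=np.array(P["t"])
W=np.array([R.T@(np.linalg.inv(K)@[u,v,1]*d[v,u]-t) for v in range(195,252) for u in range(310,338) if d[v,u]>0])
D=W[W[:,2]>.095];print(len(D),D.min(0),D.max(0),D.mean(0))
print("cam",-R.T@t)
o=manip.get_obs();T=Ro.from_quat(o["ee_rot"]).as_matrix()
Q=(D-o["position"])@T;print("tool frame",Q.min(0),Q.max(0),np.median(Q,0))
a=[ray("wrist",q,.01,P) for q in [(273,141),(372,141),(281,396),(364,396)]]
x=a[0]+a[1]-a[2]-a[3];print("yaw",np.degrees(np.arctan2(x[1],x[0])),np.degrees(np.arctan2(T[1,0],T[0,0])))
E
```

```text
[0.26754727959632874, 0.2600412964820862, 0.25736892223358154, 0.2568763792514801, 0.25549930334091187, 0.2566584646701813, 0.25881227850914, 0.26203468441963196, 0.2699010670185089]
1099 [0.59292636 0.07365091 0.10772011] [0.62646134 0.09703493 0.12722165] [0.61190169 0.08460211 0.12129549]
cam [0.67087126 0.06165717 0.37351358]
tool frame [-0.01198074 -0.00770687  0.07821641] [0.02020444 0.00767943 0.09769398] [ 0.00700866 -0.00030608  0.08263234]
yaw -22.931976002652696 -23.12544461393942
```

```bash
python3 -m creep '{"slide":[[0.002,0,0.016],[0.002,0,0.016],[0,0,0.016],[0,0,0.016],[0,0,0.016],[0,0,0.016],[0,0,0.017],[0,0,0]],"twist":[0,0,0,0,0,0,0,0]}'
python3 -m creep '{"slide":[[0,0,0],[0,0,0],[0,0,0],[0,0,0],[0,0,0],[0,0,0],[0,0,0],[0,0,0]],"twist":[0,0,0,0,0,0,0,0]}' 0 40
```

```text
clock: 3.65
position: [0.6091, 0.0843, 0.0915]
ee_rot: [0.98, -0.201, -0.001, 0.0]
ft_force: [0.3, -0.5, 0.9]
grip_width: 0.999
grasp_force: 0.0
clock: 4.65
position: [0.6105, 0.0851, 0.0937]
ee_rot: [0.98, -0.201, 0.001, -0.0]
ft_force: [2.3, 4.1, 4.8]
grip_width: 0.142
grasp_force: 39.9
```

```bash
python3 -m creep '{"slide":[[0,-0.003,0],[0,-0.003,0],[0,-0.003,0],[0,-0.003,0],[0,0,0],[0,0,0]],"twist":[0,0,0,0,0,0]}' - 50
```

```text
clock: 5.4
position: [0.614, 0.093, 0.0936]
ee_rot: [0.979, -0.202, -0.001, 0.002]
ft_force: [-6.7, -3.7, 11.9]
grip_width: 0.14
grasp_force: 52.5
```

```bash
python3 -m creep '{"slide":[[0,-0.0015,0],[0,-0.0015,0],[0,0,-0.001],[0,0,0],[0,0,0]],"twist":[0,0,0,0,0]}'
python3 - <<'E'
from h import *
p,d=manip.camera("wrist");cv2.imwrite("pics/w2.png",p[100:420,150:500])
E
```

```text
clock: 6.02
position: [0.6147, 0.095, 0.0937]
ee_rot: [0.979, -0.202, -0.001, 0.002]
ft_force: [-5.4, -6.0, 7.9]
grip_width: 0.137
grasp_force: 52.0
```

View pics/w2.png

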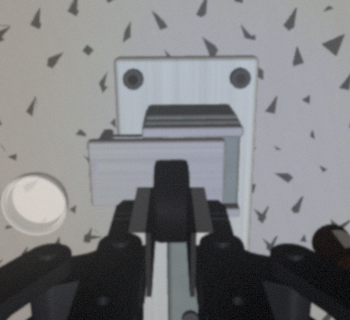

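The slide has clearly shifted left: the slide spans crop columns 90 to 223, with bare roof to the right of it. The side force of 7.6 N matches about 10 mm of pull. Next I pull 1 mm more and lift along the arc.

```bash
python3 -m creep '{"slide":[[0,-0.001,0],[-0.002,0,-0.0064],[-0.002,0,-0.0064],[-0.0025,0,-0.0063],[-0.0025,0,-0.0063],[0,0,0]],"twist":[0,0,0,0,0,0]}'
```

```text
clock: 6.82
position: [0.605, 0.0992, 0.1169]
ee_rot: [0.979, -0.202, -0.003, 0.003]
ft_force: [-5.6, -5.6, -6.7]
grip_width: 0.134
grasp_force: 49.3
```

```bash
python3 -m creep '{"slide":[[-0.003,0,-0.006],[-0.003,0,-0.006],[-0.0033,0,-0.0058],[-0.0033,0,-0.0058],[-0.0037,0,-0.0056],[-0.0037,0,-0.0056],[0,0,0]],"twist":[0,0,0,0,0,0,0]}'
python3 -m creep '{"slide":[[-0.0041,0,-0.0053],[-0.0041,0,-0.0053],[-0.0045,0,-0.005],[-0.0045,0,-0.005],[-0.0036,0,-0.0035],[-0.0036,0,-0.0035],[0,0,0],[0,0,0]],"twist":[0,0,0,0,0,0,0,0]}'
python3 - <<'E'
from h import *
p,d=manip.camera("scene");cv2.imwrite("pics/s2.png",cv2.resize(p[120:380,200:460],None,fx=2.2,fy=2.2))
E
```

```text
clock: 7.7
position: [0.5852, 0.1076, 0.1506]
ee_rot: [0.979, -0.202, -0.005, 0.004]
ft_force: [-9.5, -4.0, -9.9]
grip_width: 0.134
grasp_force: 48.8
clock: 8.7
position: [0.5626, 0.117, 0.1772]
ee_rot: [0.979, -0.202, -0.006, 0.004]
ft_force: [-10.1, -4.4, -15.1]
grip_width: 0.13
grasp_force: 48.8
```

View pics/s2.png

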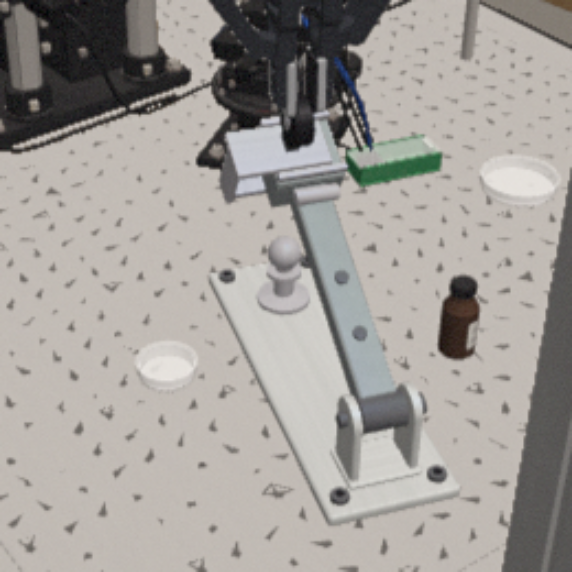

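The tongue is up off the exposed ball at crop (285,255), still gripped. The dish and vial look undisturbed. Next I check the angle and stillness.

```bash
python3 -m creep '{"slide":[[0,0,0],[0,0,0],[0,0,0],[0,0,0],[0,0,0],[0,0,0],[0,0,0],[0,0,0]],"twist":[0,0,0,0,0,0,0,0]}'
python3 - <<'E'
from h import *
p,d=manip.camera("scene")
W=world("scene",d,[(349,228),(353,240),(358,255),(363,268),(368,285)])
print(W.round(3));h=W[:,:2]@np.array([.9227,-.3855]);print(np.polyfit(h,W[:,2],1),np.degrees(np.arctan(np.polyfit(h,W[:,2],1)[0])))
E
```

```text
clock: 9.75
position: [0.5626, 0.1171, 0.1772]
ee_rot: [0.979, -0.202, -0.006, 0.004]
ft_force: [-8.5, -4.4, -13.9]
grip_width: 0.135
grasp_force: 48.8
[[0.531 0.117 0.121]
 [0.515 0.123 0.111]
 [0.494 0.133 0.101]
 [0.478 0.139 0.091]
 [0.457 0.148 0.078]]
[ 0.52876274 -0.11421097] 27.868217675114188
```

The tongue stands at about 28 degrees, is still, and is gripped with 49 N.

```bash
python3 -c "
from workcell import manip
print(manip.hand_in())"
```

```text
the job is handed in; nothing more can be done
None
```

I pulled the latch about 10 mm and lifted the tongue off the ball, then handed the job in with it held still at about 28 degrees and the grip held at 49 N; the dish and vial looked undisturbed in the last picture, and the hand-in returned no verdict.

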